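# Refill and lock a mineral-lick feeder in the shelter's feed kitchen

## Task

To refill the round green lick feeder, first open it by turning the red knob in its middle anticlockwise until it springs up. Then put every worn white stub from its pockets into the white waste tub and seat every fresh brown lick from the counter flat and square on the floor of a pocket of its own, any pocket you like (one may stay empty). Only then lock the licks in: push the knob down against its spring, turn it clockwise as far as it goes, so that its three arms lie over the pockets, and leave it staying down by itself, without disturbing the steel bowl, the clear jug or the spoon.

Things in the scene. Friction and masses are not known exactly. Their poses are not given: they have to be found in the camera images.
- feeder: Round green feeder plate fixed to the counter, 256 mm across, 10 mm thick; origin on its axis at counter height. Three pockets at 0, 120, 240 degrees about the axis, centres 80 mm out; in the middle a steel boss, 56 mm across, top 40 mm above the counter, carries the knob. At the start 2 or 3 stubs stand in the pockets and 2 or 3 licks lie on the counter.
- pocket1 (a point): Centre of the floor of pocket 1 (floor 10 mm above the counter), x radially outward from the feeder's axis, z up. The pocket is 64 mm long (x) by 44 mm wide (y) inside, walls 6 mm thick and 12 mm high (rim 22 mm above the counter), open at the top.
- pocket2 (a point): Centre of the floor of pocket 2 (floor 10 mm above the counter), x radially outward from the feeder's axis, z up. The pocket is 64 mm long (x) by 44 mm wide (y) inside, walls 6 mm thick and 12 mm high (rim 22 mm above the counter), open at the top.
- pocket3 (a point): Centre of the floor of pocket 3 (floor 10 mm above the counter), x radially outward from the feeder's axis, z up. The pocket is 64 mm long (x) by 44 mm wide (y) inside, walls 6 mm thick and 12 mm high (rim 22 mm above the counter), open at the top.
- knob_grip (a point): Grip point on the red knob's axis: its bar is 50 mm long (x), 14 mm wide (y); its top is 10 mm above this point, the underside of its three arms 32 mm below. 90 mm above the counter when up, 80 when locked; turns with it. Arms: 6 mm thick, 13 mm wide, reach out 62 mm; at turn 0 they lie between the pockets (60, 180, 300 degrees) and the bar's x is along the feeder's x.
- press (a joint): How far the knob is pushed down, m: 0 up, 0.012 at its stop; a spring of 5 to 10 N lifts it. Push it at least 9 mm down, better to the stop, before and while turning: the thread's pin then passes under its flank; otherwise it is blocked at about 0.3 rad. Once fully turned it stays down by itself at about 0.010.
- turn (a joint): How far the knob is turned clockwise seen from above, rad: 0 open, 1.047 (60 degrees) at its stop, where the arms lie over the inner 12 mm of the pockets, 4 to 6 mm above seated licks. It starts locked, above 0.98; turned back below about 0.25 it springs up.
- lick1: Fresh mineral lick, a reddish-brown flat block 60 mm (x) by 40 mm (y) by 32 mm high (z), 0.1 to 0.2 kg, with a dark spot on top; origin at the centre of its underside. Lies on the counter; in a pocket it stands 20 mm above the rim. May be absent.
- lick2: Fresh mineral lick, a reddish-brown flat block 60 mm (x) by 40 mm (y) by 32 mm high (z), 0.1 to 0.2 kg, with a dark spot on top; origin at the centre of its underside. Lies on the counter; in a pocket it stands 20 mm above the rim. May be absent.
- lick3: Fresh mineral lick, a reddish-brown flat block 60 mm (x) by 40 mm (y) by 32 mm high (z), 0.1 to 0.2 kg, with a dark spot on top; origin at the centre of its underside. Lies on the counter; in a pocket it stands 20 mm above the rim. May be absent.
- stub1: Worn-down lick stub, a whitish rounded block 40 mm (x) by 26 mm (y) by 30 mm high (z), 0.05 kg; origin at the centre of its underside. Starts standing loosely in a pocket, 18 mm above the rim. May be absent.
- stub2: Worn-down lick stub, a whitish rounded block 40 mm (x) by 26 mm (y) by 30 mm high (z), 0.05 kg; origin at the centre of its underside. Starts standing loosely in a pocket, 18 mm above the rim. May be absent.
- stub3: Worn-down lick stub, a whitish rounded block 40 mm (x) by 26 mm (y) by 30 mm high (z), 0.05 kg; origin at the centre of its underside. Starts standing loosely in a pocket, 18 mm above the rim. May be absent.
- tub: White open waste tub fixed to the counter, 150 by 150 mm outside (158 mm over its rim), 60 mm high, walls 4 mm; origin at the centre of its underside.
- tub_in (a point): Centre of the waste tub's inner floor, axes as the tub's.
- bowl: Steel bowl, 120 mm across and 40 mm high, loose; a bystander. Origin at the centre of its underside.
- jug: Clear plastic jug with a handle, 100 mm across and 120 mm high, loose; a bystander. Origin at the centre of its underside.
- spoon: Long spoon lying on the counter; a bystander. Origin at its middle on the counter.
Not all that is in view belongs to the job. Leave any purple or yellow look-alike of the stub1 alone.

How it is judged:
On the way, in this order (a step that is already met when the one before it is completed fails the run):
1. the knob is turned back and has sprung up (value of joint turn below 0.3 rad and value of joint press below 0.004 m), for 0.2 s.
2. every stub lies in the waste tub and every lick sits flat and square in a pocket, with the knob still open (((horizontal distance between lick1 and pocket1 below 0.0045 m and z of lick1 in the frame of pocket1 between -0.003 and 0.003 m and angle between the x axis of lick1 and the x axis of pocket1, either way round below 0.12 rad and angle between lick1's own z axis and vertical below 0.08 rad) or (horizontal distance between lick1 and pocket2 below 0.0045 m and z of lick1 in the frame of pocket2 between -0.003 and 0.003 m and angle between the x axis of lick1 and the x axis of pocket2, either way round below 0.12 rad and angle between lick1's own z axis and vertical below 0.08 rad) or (horizontal distance between lick1 and pocket3 below 0.0045 m and z of lick1 in the frame of pocket3 between -0.003 and 0.003 m and angle between the x axis of lick1 and the x axis of pocket3, either way round below 0.12 rad and angle between lick1's own z axis and vertical below 0.08 rad)) and ((horizontal distance between lick2 and pocket1 below 0.0045 m and z of lick2 in the frame of pocket1 between -0.003 and 0.003 m and angle between the x axis of lick2 and the x axis of pocket1, either way round below 0.12 rad and angle between lick2's own z axis and vertical below 0.08 rad) or (horizontal distance between lick2 and pocket2 below 0.0045 m and z of lick2 in the frame of pocket2 between -0.003 and 0.003 m and angle between the x axis of lick2 and the x axis of pocket2, either way round below 0.12 rad and angle between lick2's own z axis and vertical below 0.08 rad) or (horizontal distance between lick2 and pocket3 below 0.0045 m and z of lick2 in the frame of pocket3 between -0.003 and 0.003 m and angle between the x axis of lick2 and the x axis of pocket3, either way round below 0.12 rad and angle between lick2's own z axis and vertical below 0.08 rad)) and ((horizontal distance between lick3 and pocket1 below 0.0045 m and z of lick3 in the frame of pocket1 between -0.003 and 0.003 m and angle between the x axis of lick3 and the x axis of pocket1, either way round below 0.12 rad and angle between lick3's own z axis and vertical below 0.08 rad) or (horizontal distance between lick3 and pocket2 below 0.0045 m and z of lick3 in the frame of pocket2 between -0.003 and 0.003 m and angle between the x axis of lick3 and the x axis of pocket2, either way round below 0.12 rad and angle between lick3's own z axis and vertical below 0.08 rad) or (horizontal distance between lick3 and pocket3 below 0.0045 m and z of lick3 in the frame of pocket3 between -0.003 and 0.003 m and angle between the x axis of lick3 and the x axis of pocket3, either way round below 0.12 rad and angle between lick3's own z axis and vertical below 0.08 rad)) and x of stub1 in the frame of tub_in between -0.073 and 0.073 m and y of stub1 in the frame of tub_in between -0.073 and 0.073 m and z of stub1 in the frame of tub_in between -0.01 and 0.055 m and x of stub2 in the frame of tub_in between -0.073 and 0.073 m and y of stub2 in the frame of tub_in between -0.073 and 0.073 m and z of stub2 in the frame of tub_in between -0.01 and 0.055 m and x of stub3 in the frame of tub_in between -0.073 and 0.073 m and y of stub3 in the frame of tub_in between -0.073 and 0.073 m and z of stub3 in the frame of tub_in between -0.01 and 0.055 m and value of joint turn below 0.4 rad), for 0.2 s.
3. the knob is pushed down again and turned clockwise to its stop (value of joint press above 0.007 m and value of joint turn above 0.9 rad), for 0.2 s.
At the end, for the whole second after the job is handed in: Every lick sits in a pocket (within 4.5 mm of its centre, 3 mm of the floor, 0.12 rad square, tilt under 0.08 rad), every stub lies in the tub, the knob stays down by itself (over 7 mm) and turned (over 0.9 rad), and all are at rest (all of step 3 and ((horizontal distance between lick1 and pocket1 below 0.0045 m and z of lick1 in the frame of pocket1 between -0.003 and 0.003 m and angle between the x axis of lick1 and the x axis of pocket1, either way round below 0.12 rad and angle between lick1's own z axis and vertical below 0.08 rad) or (horizontal distance between lick1 and pocket2 below 0.0045 m and z of lick1 in the frame of pocket2 between -0.003 and 0.003 m and angle between the x axis of lick1 and the x axis of pocket2, either way round below 0.12 rad and angle between lick1's own z axis and vertical below 0.08 rad) or (horizontal distance between lick1 and pocket3 below 0.0045 m and z of lick1 in the frame of pocket3 between -0.003 and 0.003 m and angle between the x axis of lick1 and the x axis of pocket3, either way round below 0.12 rad and angle between lick1's own z axis and vertical below 0.08 rad)) and ((horizontal distance between lick2 and pocket1 below 0.0045 m and z of lick2 in the frame of pocket1 between -0.003 and 0.003 m and angle between the x axis of lick2 and the x axis of pocket1, either way round below 0.12 rad and angle between lick2's own z axis and vertical below 0.08 rad) or (horizontal distance between lick2 and pocket2 below 0.0045 m and z of lick2 in the frame of pocket2 between -0.003 and 0.003 m and angle between the x axis of lick2 and the x axis of pocket2, either way round below 0.12 rad and angle between lick2's own z axis and vertical below 0.08 rad) or (horizontal distance between lick2 and pocket3 below 0.0045 m and z of lick2 in the frame of pocket3 between -0.003 and 0.003 m and angle between the x axis of lick2 and the x axis of pocket3, either way round below 0.12 rad and angle between lick2's own z axis and vertical below 0.08 rad)) and ((horizontal distance between lick3 and pocket1 below 0.0045 m and z of lick3 in the frame of pocket1 between -0.003 and 0.003 m and angle between the x axis of lick3 and the x axis of pocket1, either way round below 0.12 rad and angle between lick3's own z axis and vertical below 0.08 rad) or (horizontal distance between lick3 and pocket2 below 0.0045 m and z of lick3 in the frame of pocket2 between -0.003 and 0.003 m and angle between the x axis of lick3 and the x axis of pocket2, either way round below 0.12 rad and angle between lick3's own z axis and vertical below 0.08 rad) or (horizontal distance between lick3 and pocket3 below 0.0045 m and z of lick3 in the frame of pocket3 between -0.003 and 0.003 m and angle between the x axis of lick3 and the x axis of pocket3, either way round below 0.12 rad and angle between lick3's own z axis and vertical below 0.08 rad)) and x of stub1 in the frame of tub_in between -0.073 and 0.073 m and y of stub1 in the frame of tub_in between -0.073 and 0.073 m and z of stub1 in the frame of tub_in between -0.01 and 0.055 m and x of stub2 in the frame of tub_in between -0.073 and 0.073 m and y of stub2 in the frame of tub_in between -0.073 and 0.073 m and z of stub2 in the frame of tub_in between -0.01 and 0.055 m and x of stub3 in the frame of tub_in between -0.073 and 0.073 m and y of stub3 in the frame of tub_in between -0.073 and 0.073 m and z of stub3 in the frame of tub_in between -0.01 and 0.055 m and linear speed of each of lick1, lick2, lick3, stub1, stub2, stub3 below 0.02 m/s); the robot touches nothing.
It fails at once if the steel bowl is moved more than 3 cm (distance of bowl from where it was at the start of the episode above 0.03 m).
It fails at once if the clear jug is moved more than 3 cm (distance of jug from where it was at the start of the episode above 0.03 m).
It fails at once if the spoon is moved more than 3 cm (distance of spoon from where it was at the start of the episode above 0.03 m).
Of lick1, lick2, lick3 only 2 to 3 are there at a start; the rules pass over those that are not, and their reading is None.
Of stub1, stub2, stub3 only 2 to 3 are there at a start; the rules pass over those that are not, and their reading is None.
At some moment in a run one of lick1, lick2, lick3 may be knocked a few centimetres aside while the robot is not near it.
Once in a run the grip may slacken for a moment while it holds something.
It also fails if it takes over 210 s, if anything falls off the work surface, if the arm or the gripper's body presses on something with over 40 N, if the wrist force passes 120 N, or if a joint passes its speed limit or range.

## Robot

A 6-joint arm with a two-finger parallel gripper is mounted at the origin on the work surface. World frame = base frame: x ahead of the robot, y to its left, z up, the work surface at z = 0. Lengths are in m, angles in rad, forces in N, time in s.
With the tool pointing down it reaches from about 0.425 to 0.95 m from the base axis. Payload 14.7 kg.
Tool frame: the origin (TCP) lies midway between the tips of the shut fingers; the grasp point (between the pads) lies 19 mm behind it; x points along the fingers, y is the direction in which the jaws open and shut, and the axes are right-handed (so a half turn about x gives the same grasp; the last joint's range is limited). The gripper opens to 85 mm and grips with 20 to 120 N. Pads are 22 mm wide; open, the fingers measure 114 mm over their backs; the gripper's body (76 mm by 85 mm) begins 54 mm behind the grasp point. The pads swing forward as they close: fully open they stand 13 mm farther back than shut.
Start: joints at [1.081, 0.48, 1.596, -0, 1.065, -0.047], TCP at [0.278, 0.587, 0.231] pointing down, gripper open.
Joint ranges: [-2.75, 2.75], [-0.82, 2.05], [0.23, 2.67], [-1.56, 4.7], [0.09, 2.69], [-2.92, 2.92]. Speed limits (rad/s): [1.89, 1.89, 2.39, 3.01, 3.01, 3.01].

## Interface

Orientations are given as a unit quaternion [w, x, y, z].
In Python, from bench import * gives the robot as it stands. Calls block until the motion is done:
- reach(position, orientation): joint-space move of the TCP to a pose.
- movel(position, rotation=None, v=0.15, max_force=None): straight line of the TCP; rotation=None keeps the orientation; v is the mean speed in m/s. With max_force (N) it stops when the force on the tool has changed by that much, and returns True; else False.
- goto_joints(angles): joint-space move.
- open_jaws() and clamp(): open the fingers fully, or close them until they stop; the grip force is fixed at half the most.
- pause(seconds).
- ik(position, orientation): joint angles nearest the present ones, or None.
- observe(): the state.
- grab_frame(name): name is "scene" or "top" or "wrist"; returns the picture (400x640x3 uint8, red, green, blue); there is no depth.
- camera_model(name): a dict with "fx", "fy", "cx", "cy" (pixels), "R" (3x3) and "t" (3): a world point X has camera coordinates R X + t. Camera axes: x right, y down, z forward; pixel columns grow to the right and rows downward; lengths in m; the calibration is good to about 2 mm. A picture is of the moment at which its call begins: read the wrist's pose just before it. camera_model takes no time and is no camera call; for the wrist camera it gives the pose at the moment of the call.
A pose or a line that the arm cannot do raises IKError and nothing moves.
- hand_in(): hands the job in, once; it reports no verdict.
The state is a dict: "time": time; "joint_positions": joint angles; "joint_vel": joint speeds; "tau": joint torques, N m; "tool_pos": TCP position; "eef_rot": TCP orientation; "contact_force": force on the tool from outside, world axes, zero at the start; "ft_torque": the same for the moment, N m; "opening": opening from 0.0 (shut) to 1.0 (fully open).
Only numpy, scipy, OpenCV 4.12 (cv2) and the standard library are available. Lean on these libraries where they do the work, as an engineer would, in place of code of your own. Each camera call takes 0.05 s, during which the arm holds its last target.

## Working session

There is one attempt and no reset: what is moved stays moved. The work goes in short steps, each a Python script; the robot and the scene stay as the last script left them, time stands still between calls to the robot, and variables do not carry over. Pictures are saved under pics/ and viewed, and the job is handed in when it is done.

```bash
ls; mkdir -p pics
python3 - <<'E'
from bench import *
import cv2
for n in ["scene","top"]:
    f=grab_frame(n); cv2.imwrite(f"pics/{n}0.png",f[:,:,::-1]); m=camera_model(n); print(n,m)
o=observe(); print(o)
E
```

```text
pics
scene {'fx': 418.87699393057727, 'fy': 418.87699393057727, 'cx': 324.51469028693714, 'cy': 193.76073622782897, 'R': array([[-0.77720871,  0.62900391,  0.01734067],
       [ 0.48608706,  0.61766179, -0.618234  ],
       [-0.39958228, -0.47206778, -0.78580279]]), 't': array([ 0.3876237 , -0.31243477,  1.55456217])}
top {'fx': 452.1891132347214, 'fy': 452.1891132347214, 'cx': 319.94915135815074, 'cy': 194.59118006422273, 'R': array([[ 0.00545406, -0.99926198,  0.03802294],
       [-0.99363665, -0.00969326, -0.1122152 ],
       [ 0.11250095, -0.03716896, -0.9929562 ]]), 't': array([0.07942261, 0.64174974, 1.10742401])}
{'time': 0.1, 'joint_positions': array([ 1.08142063e+00,  4.80779280e-01,  1.59681138e+00, -7.19506687e-05,
        1.06513826e+00, -4.66066079e-02]), 'joint_vel': array([ 0.00040697, -0.00183217, -0.00158375,  0.0020546 , -0.00113438,
        0.00108722]), 'tau': array([ 1.98811881e-04, -9.52247930e+01, -4.31037676e+01, -3.13813462e-04,
        5.41173737e-03,  3.95360757e-05]), 'tool_pos': array([0.27831243, 0.58697561, 0.2307298 ]), 'eef_rot': array([ 0.68976707,  0.15486158,  0.68993691, -0.15564814]), 'contact_force': array([ 0.34747836, -0.72950691,  0.32179731]), 'ft_torque': array([ 0.00494444,  0.00978407, -0.03718776]), 'opening': 1.0017948441173536}
```

View pics/scene0.png

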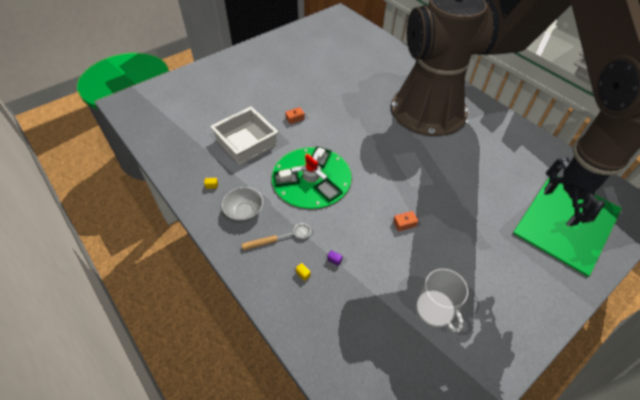

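View pics/top0.png

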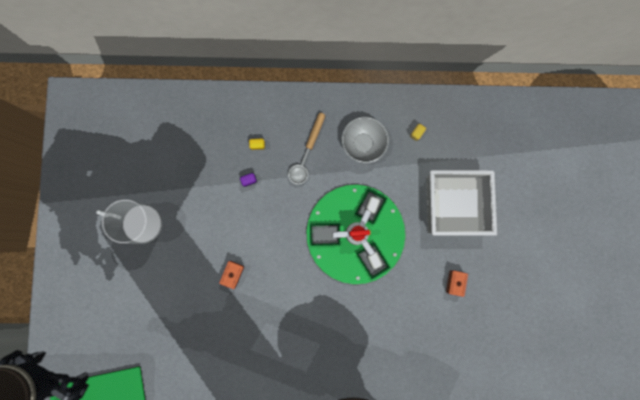

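The top view shows the feeder at about (356,233), stubs in its pockets at (371,205) and (373,260), and an empty pocket at (325,234). There are two licks, at (231,275) and (457,283), and the tub is at (463,203). The yellow blocks at (257,144) and (418,131) and the purple one at (248,179) are decoys. Next I'll turn these into coordinates.

```bash
cat > h.py <<'E'
from bench import *
import numpy as np, cv2
from scipy.spatial.transform import Rotation as Rn
def ray(m,px,z):
    px=np.atleast_2d(np.asarray(px,float))
    C=-m['R'].T@m['t']
    d=np.c_[(px[:,0]-m['cx'])/m['fx'],(px[:,1]-m['cy'])/m['fy'],np.ones(len(px))]@m['R']
    return C+d*((z-C[2])/d[:,2])[:,None]
def proj(m,X):
    c=np.atleast_2d(X)@m['R'].T+m['t']; return np.c_[m['fx']*c[:,0]/c[:,2]+m['cx'],m['fy']*c[:,1]/c[:,2]+m['cy']]
def quat(yaw):
    """tool down, jaw (tool y) along world direction yaw"""
    x=np.array([0,0,-1.]); y=np.array([np.cos(yaw),np.sin(yaw),0]); z=np.cross(x,y)
    q=Rn.from_matrix(np.c_[x,y,z]).as_quat(); return np.array([q[3],q[0],q[1],q[2]])
def yawof(o):
    q=o['eef_rot']; R=Rn.from_quat([q[1],q[2],q[3],q[0]]).as_matrix(); return np.arctan2(R[1,1],R[0,1])
def best(pos,yaw):
    """nearest-joint choice of yaw / yaw+pi"""
    j0=observe()['joint_positions']; c=[]
    for k in (0,np.pi):
        s=ik(pos,quat(yaw+k))
        if s is not None: c.append((np.abs(s-j0).max(),yaw+k,s))
    return min(c,key=lambda a:a[0])
def orange(f):
    h=cv2.cvtColor(f,cv2.COLOR_RGB2HSV); return cv2.inRange(h,(3,90,60),(16,255,255))
def green(f):
    h=cv2.cvtColor(f,cv2.COLOR_RGB2HSV); return cv2.inRange(h,(50,120,50),(80,255,255))
def red(f):
    h=cv2.cvtColor(f,cv2.COLOR_RGB2HSV); return cv2.inRange(h,(0,170,90),(3,255,255))|cv2.inRange(h,(174,170,90),(180,255,255))
def blobs(mask,amin=30):
    cs,_=cv2.findContours(mask,cv2.RETR_EXTERNAL,cv2.CHAIN_APPROX_NONE)
    return sorted([c for c in cs if cv2.contourArea(c)>amin],key=cv2.contourArea,reverse=True)
def snap(n,name):
    m=camera_model(n); f=grab_frame(n); cv2.imwrite(f"pics/{name}.png",f[:,:,::-1]); return m,f
E
python3 - <<'E'
from h import *
for n in ("top","scene"):
    f=cv2.imread(f"pics/{n}0.png")[:,:,::-1].copy(); m=camera_model(n)
    print(n,"cam",-m['R'].T@m['t'])
    for c in blobs(green(f),500):
        hull=cv2.convexHull(c)[:,0]; w=ray(m,hull,0.01); (cx,cy),r=cv2.minEnclosingCircle(w[:,:2].astype(np.float32)); print("green",cx,cy,r)
    for c in blobs(orange(f)):
        w=ray(m,c[:,0],0.032); print("orange",cv2.minAreaRect(w[:,:2].astype(np.float32)),c[:,0].mean(0))
    for c in blobs(red(f),10):
        w=ray(m,c[:,0],0.09); print("red",cv2.minAreaRect(w[:,:2].astype(np.float32)),c[:,0].mean(0))
m=camera_model("top")
print("tub",ray(m,[(430,171),(494,171),(496,235),(432,236)],0.06))
for nm,p,z in [("bowl",(365,140),.04),("jugrim",(125,222),.12),("spoon0",(298,175),.01),("spoon1",(321,114),.01),("yel",(418,131),.03)]: print(nm,ray(m,p,z))
print(camera_model("wrist"), observe()['tool_pos'])
E
```

```text
top cam [0.51264663 0.12674643 1.16861773]
green 0.545027494430542 -0.008282925002276897 0.12695220112800598
green 0.16471032798290253 0.5839497447013855 0.08051244169473648
orange ((0.6580554246902466, 0.42004698514938354), (0.6455900073051453, 0.9481813311576843), 1.2227683067321777) [118.6283455  130.09489051]
orange ((0.9554133415222168, -0.46361464262008667), (0.034563302993774414, 0.6143676042556763), 0.003534367075189948) [524.55822551  78.90203327]
orange ((0.44108831882476807, 0.302424818277359), (0.04208717122673988, 0.062579445540905), 69.32121276855469) [230.8630137  274.64383562]
orange ((0.4222952425479889, -0.260068416595459), (0.04591669514775276, 0.060007624328136444), 78.5438461303711) [456.98666667 282.74666667]
red ((0.5446873903274536, -0.007446225732564926), (0.03196282312273979, 0.03580012917518616), 44.95552062988281) [359.09756098 232.85365854]
scene cam [1.0743105  0.6830209  1.02169983]
green 0.05317232385277748 0.6008211374282837 0.1831357181072235
green 0.8191272616386414 -0.8449755907058716 0.1785755604505539
green 0.547743558883667 -0.006815814413130283
[... 1885 characters left out ...]
19053659  0.06      ]
 [ 0.70238847 -0.35352261  0.06      ]
 [ 0.54162514 -0.35238282  0.06      ]
 [ 0.53814864 -0.19192507  0.06      ]]
bowl [[ 0.78218867 -0.03006463  0.04      ]]
jugrim [[0.56416335 0.53235316 0.12      ]]
spoon0 [[0.69439175 0.14050432 0.01      ]]
spoon1 [[0.85754464 0.08177267 0.01      ]]
yel [[ 0.81044564 -0.16995193  0.03      ]]
{'fx': 304.5247424661751, 'fy': 304.5247424661751, 'cx': 318.3731940271689, 'cy': 197.4987697621533, 'R': array([[ 0.42957837,  0.90302901, -0.0010185 ],
       [ 0.85435464, -0.40605776,  0.32433817],
       [ 0.2924732 , -0.14019882, -0.94594065]]), 't': array([-0.64839067, -0.04122814,  0.38181916])} [0.27831243 0.58697561 0.2307298 ]
```

Run:
```python
from h import *
m=camera_model("wrist");o=observe();print(-m['R'].T@m['t']-o['tool_pos'],yawof(o), m['R'][2])
p=[0.48,-0.0075,0.36]
b=best(p,np.pi/2); print(b); reach(p,quat(b[1]))
m,f=snap("wrist","w1"); print(-m['R'].T@m['t'],m['R'],observe()['time'])
```

```text
[-0.07622624  0.03532956  0.14315994] 1.1280621237122246 [ 0.2924732  -0.14019882 -0.94594065]
(np.float64(1.5386199273549745), 4.71238898038469, array([-7.87830074e-02,  1.18106113e-01,  1.79176169e+00, -4.44089210e-16,
        1.23172485e+00,  1.49201332e+00]))
[ 0.5630131  -0.00754818  0.50298734] [[ 1.33959568e-04 -9.99999973e-01 -1.92391705e-04]
 [-9.45904238e-01 -1.89133627e-04  3.24445891e-01]
 [-3.24445918e-01  1.38521498e-04 -9.45904238e-01]] 2.4333
```

View pics/w1.png

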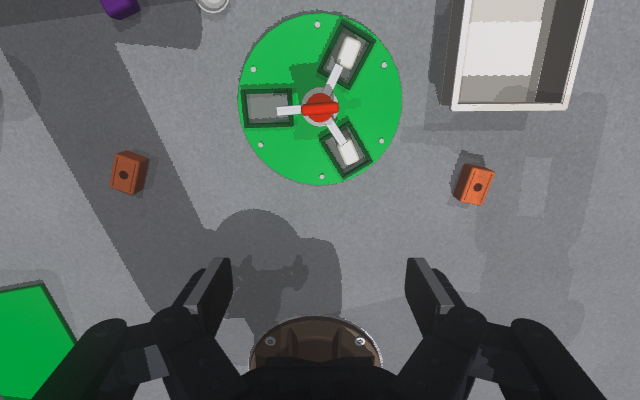

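The wrist view shows the knob bar at (319,108), stubs at (349,52) and (346,153), and the empty pocket at (268,107). The licks are at (129,173) and (474,185). I'll measure them from this frame.

Run:
```python
from h import *
f=cv2.imread("pics/w1.png")[:,:,::-1].copy(); m=camera_model("wrist")
g=green(f); h=cv2.cvtColor(f,cv2.COLOR_RGB2HSV)
for c in blobs(g,3000)[:2]:
    w=ray(m,cv2.convexHull(c)[:,0],0.01)[:,:2].astype(np.float32); print("green",cv2.minEnclosingCircle(w),cv2.fitEllipse(w))
for c in blobs(orange(f),200):
    w=ray(m,c[:,0],0.032); print("orange",c[:,0].mean(0),cv2.minAreaRect(w[:,:2].astype(np.float32)))
for c in blobs(red(f),50):
    print('red',c[:,0].min(0),c[:,0].max(0))
for p in [(319,108),(349,52),(346,153),(129,173),(474,185),(268,107)]: print(p,h[p[1],p[0]],f[p[1],p[0]])
cv2.imwrite("pics/w1z.png",cv2.resize(f[0:200,220:420],None,fx=4,fy=3.0*4/3,interpolation=cv2.INTER_NEAREST)[:600:,:,::-1])
c=cv2.resize(f[0:190,225:415],(600,600),interpolation=cv2.INTER_CUBIC); cv2.imwrite("pics/w1z.png",c[:,:,::-1])
```

```text
green ((0.5440861582756042, -0.008992315270006657), 0.12739360332489014) ((0.5441210865974426, -0.008951099589467049), (0.25351226329803467, 0.25362861156463623), 12.58045482635498)
green ((0.07116368412971497, 0.6006015539169312), 0.17220927774906158) ((0.07193970680236816, 0.6046024560928345), (0.191657155752182, 0.33347684144973755), 55.19353103637695)
orange [128.1496063 171.8503937] ((0.44345104694366455, 0.2945488393306732), (0.05114743486046791, 0.0700807124376297), 68.58394622802734)
orange [473.31707317 183.96747967] ((0.4234335720539093, -0.2566322386264801), (0.05355583876371384, 0.062462177127599716), 78.64556884765625)
orange [319.38461538 107.42857143] ((0.541837215423584, -0.009074103087186813), (0.041919950395822525, 0.04761331528425217), 43.290340423583984)
(319, 108) [  3 220 218] [218  49  30]
(349, 52) [  0   1 220] [220 219 219]
(346, 153) [  0   1 220] [220 219 219]
(129, 173) [  9 166 140] [140  75  49]
(474, 185) [  7 159 146] [146  77  55]
(268, 107) [ 70  12 128] [122 128 124]
```

View pics/w1z.png

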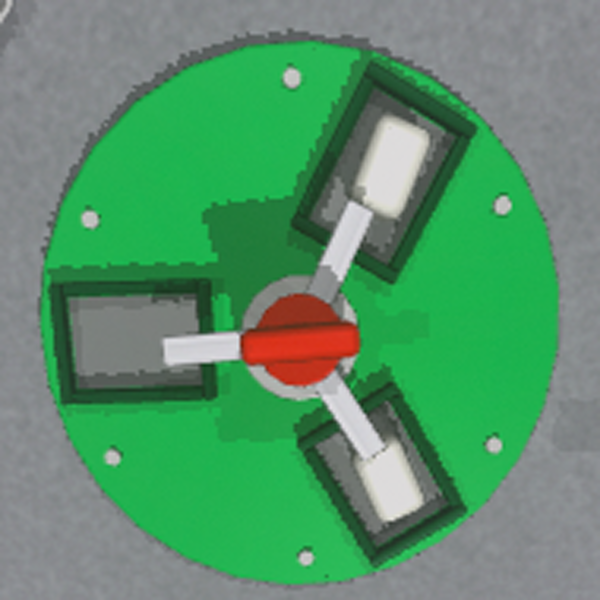

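Run:
```python
from h import *
f=cv2.imread("pics/w1.png")[:,:,::-1].copy(); m=camera_model("wrist")
g=green(f); c=blobs(g,3000)[0]
fill=np.zeros_like(g); cv2.drawContours(fill,[cv2.convexHull(c)],-1,255,-1)
# bolts
h=cv2.cvtColor(f,cv2.COLOR_RGB2HSV)
w=cv2.inRange(h,(0,0,120),(180,110,255))&cv2.erode(fill,np.ones((5,5)))
n,lab,st,ce=cv2.connectedComponentsWithStats(w)
pts=[]
for i in range(1,n):
    if 6<=st[i,4]<=60:
        X=ray(m,ce[i],0.011)[0]; d=X[:2]-[0.5441,-.009]
        if np.hypot(*d)>.08: pts.append(X[:2]); print(ce[i],st[i,4],X[:2],np.hypot(*d),np.degrees(np.arctan2(d[1],d[0])))
pts=np.array(pts)
print(cv2.fitEllipse(pts.astype(np.float32)) if len(pts)>4 else'',pts.mean(0))
# bar: bright red
r=cv2.inRange(h,(0,150,195),(8,255,255)); 
for c in blobs(r,20):
    X=ray(m,c[:,0],0.09)[:,:2].astype(np.float32); print("bar",c[:,0].min(0),c[:,0].max(0),cv2.minAreaRect(X))
# lick tops: bright vs side faces
for x,y in [(129,173),(474,185)]:
    print(h[y-22:y+24:4,x-22:x+24:4,2]*(orange(f)[y-22:y+24:4,x-22:x+24:4]>0))
```

```text
[316.78125  24.125  ] 32 [ 0.65614142 -0.00513269] 0.11210814664009185 1.976880397168882
[383.63333333  64.63333333] 30 [ 0.60293208 -0.10436203] 0.11204967463975296 -58.328153401910164
[253.12  69.04] 25 [0.59685489 0.08994433] 0.11212965571434011 61.93446593665395
[381.04347826 140.60869565] 23 [ 0.49079929 -0.10802246] 0.11245626777654603 -118.29219768998651
[260.19047619 144.38095238] 21 [0.48472102 0.0863275 ] 0.11230848570790393 121.91855195155199
[321.38095238 176.23809524] 21 [ 0.43173547 -0.01246307] 0.11241788376213145 -178.23470689057035
((0.5438997149467468, -0.009025834500789642), (0.22435306012630463, 0.2246265858411789), 129.11122131347656) [ 0.54386403 -0.0089514 ]
bar [303 105] [337 114] ((0.5433487892150879, -0.009353980422019958), (0.00904049538075924, 0.04454625025391579), 5.261744022369385)
[[  0   0   0   0   0  90   0   0   0   0   0   0]
 [  0   0 141 136  92  90  92  92  89   0   0   0]
 [  0   0 142 146 143 143 131  94  91  94  80   0]
 [  0   0 135 140 139 137 146 133 103  65  65   0]
 [  0   0 109 138 141 142 144 133  81  64   0   0]
 [  0   0 108 141  62 
[... 248 characters left out ...]
 0 119 142 137  61   0   0   0   0]
 [  0   0   0   0   0   0   0   0   0   0   0   0]]
[[  0   0   0   0   0   0   0   0   0   0   0   0]
 [  0   0   0  74  79  99  95  93  92   0   0   0]
 [  0   0   0  75  78 197 220 200 205 173 144   0]
 [  0   0  81  74  85 216 218 197 194 204 187   0]
 [  0   0  73  77 156 167 213 206 201 195 172   0]
 [  0   0  75  76 213 211 138 173 201 153   0   0]
 [  0  74  77  99 193 208  87  82 199 199   0   0]
 [  0  74  76 182 219 216 176 204 177   0   0   0]
 [  0  75  78 216 220 209 218 204 184   0   0   0]
 [  0   0 132 135 218 211 216 193 165   0   0   0]
 [  0   0   0   0   0 198 217 186   0   0   0   0]
 [  0   0   0   0   0   0   0   0   0   0   0   0]]
```

Feeder centre is about (0.544,-0.009), with pockets at 91.8°, 211.8° and 331.8°. The bar is at about 95.3°, which matches a locked knob with feeder x at 331.8° and turn about 0.985. Now I'll open it.

```bash
cat >> h.py <<'E'
C0=np.array([0.5442,-0.0088]); A0=np.radians(331.8)
E
python3 - <<'E'
from h import *
y0=np.radians(185.3)
for k in (0,np.pi,-np.pi):
    a=ik([*C0,.064],quat(y0+k)); b=ik([*C0,.064],quat(y0+k+np.radians(57)))
    print(k,a,b)
E
```

```text
0 None [-7.18686941e-02  5.65388967e-01  1.97797897e+00 -4.44089210e-16
  5.98224721e-01  1.98238384e+00]
3.141592653589793 [-7.18686941e-02  5.65388967e-01  1.97797897e+00 -4.44089210e-16
  5.98224721e-01 -1.64371144e-01] [-7.18686941e-02  5.65388967e-01  1.97797897e+00 -4.44089210e-16
  5.98224721e-01 -1.15920882e+00]
-3.141592653589793 [-7.18686941e-02  5.65388967e-01  1.97797897e+00 -4.44089210e-16
  5.98224721e-01 -1.64371144e-01] [-7.18686941e-02  5.65388967e-01  1.97797897e+00 -4.44089210e-16
  5.98224721e-01 -1.15920882e+00]
```

Run:
```python
from h import *
y=np.radians(5.3)
reach([*C0,.17],quat(y))
print("hit",movel([*C0,.066],v=0.08,max_force=8))
o=observe();print(o['tool_pos'],o['contact_force'])
clamp(); o=observe();print(o['opening'],o['contact_force'],o['ft_torque'],o['time'])
snap("wrist","w2")
```

```text
hit False
[ 0.54454938 -0.00882073  0.06645053] [-0.54342309 -0.39125493  0.45310133]
0.14954971784745286 [0.71736478 0.64906054 4.01282784] [ 0.18250805 -0.23635737 -0.01501647] 6.0583
```

View pics/w2.png

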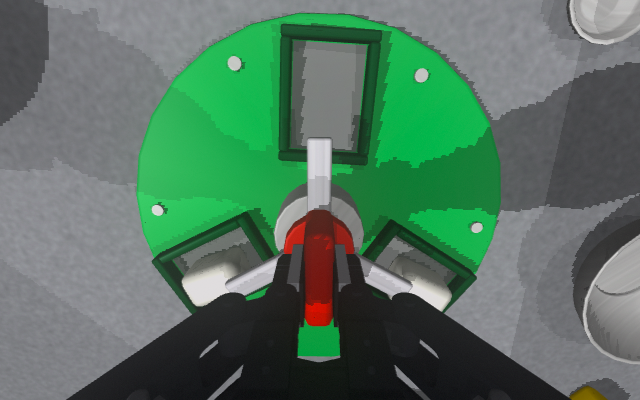

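The bar at (319,265) is gripped and centred, with little side force. Now I'll turn it anticlockwise.

Run:
```python
from h import *
for d in (8,20,32,42,50,55):
    reach([*C0,.066],quat(np.radians(5.3+d))); o=observe(); print(d,o['contact_force'].round(1),o['ft_torque'].round(2))
open_jaws(); pause(0.4)
o=observe(); print(o['contact_force'],o['time'])
movel([*C0,.17],v=.15)
snap("top","t3")
q=np.array([0.48,-0.0088,0.30]); b=best(q,np.pi/2); reach(q,quat(b[1]))
m,f=snap("wrist","w3"); print(observe()['time'])
np.save("w3m.npy",m,allow_pickle=True)
```

```text
8 [0.9 1.6 6.2] [ 0.21 -0.16  0.04]
20 [1.1 0.8 7.9] [ 0.22 -0.16  0.02]
32 [1.8 2.1 6.9] [ 0.3  -0.21  0.03]
42 [1.7 2.7 7.4] [ 0.42 -0.26  0.09]
50 [2.  2.9 7.5] [ 0.47 -0.29 -0.01]
55 [1.2 3.2 7.4] [ 0.43 -0.3   0.11]
[-0.24222592 -0.13723834 -0.17635704] 8.9333
10.5083
```

View pics/w3.png

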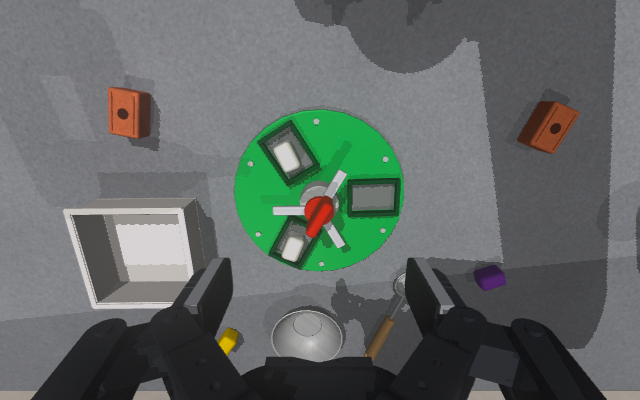

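The knob has turned: its arms now lie between the pockets, and the bar at (319,213) is slanted. Next I'll check that it sprang up and measure the licks, stubs and tub.

```bash
cat >> h.py <<'E'
def rect(m,c,z):
    (x,y),(w,h),a=cv2.minAreaRect(ray(m,np.asarray(c).reshape(-1,2),z)[:,:2].astype(np.float64).astype(np.float32)*1000)
    if w<h: w,h,a=h,w,a+90
    return np.array([x,y,w,h,a%180]).round(1)   # mm, long-axis angle deg
def licks(m,f,amin=150):
    out=[]
    h=cv2.cvtColor(f,cv2.COLOR_RGB2HSV)
    for c in blobs(orange(f),amin):
        cc=c[:,0]
        X=rect(m,cc,.032)
        if not(45<X[2]<100 and 35<X[3]<75): continue
        fill=np.zeros(f.shape[:2],np.uint8); cv2.drawContours(fill,[c],-1,255,-1)
        v=h[:,:,2]; vals=v[(fill>0)&(orange(f)>0)].reshape(-1,1)
        t,_=cv2.threshold(vals,0,255,cv2.THRESH_OTSU)
        top=((v>t)&(fill>0)).astype(np.uint8)*255
        b=blobs(top,80)[0]; r=rect(m,b,.032)
        # spot: dark inside the top hull, away from the edge
        hull=np.zeros_like(fill); cv2.drawContours(hull,[cv2.convexHull(b)],-1,255,-1)
        k=max(3,int(np.sqrt(cv2.contourArea(b))/5)); inn=cv2.erode(hull,np.ones((k,k)))
        s=((v<0.62*np.median(v[top>0]))&(inn>0)); ys,xs=np.nonzero(s)
        sp=ray(m,(xs.mean(),ys.mean()),.032)[0,:2]*1000 if len(xs) else None
        out.append((cc.mean(0).round(),r,sp,len(xs)))
    return out
def whites(m,f,z,amin=60,vmin=195):
    h=cv2.cvtColor(f,cv2.COLOR_RGB2HSV)
    return [(c[:,0].mean(0).round(),rect(m,c,z),cv2.contourArea(c)) for c in blobs(cv2.inRange(h,(0,0,vmin),(180,40,255)),amin)]
def bar(m,f,z):
    h=cv2.cvtColor(f,cv2.COLOR_RGB2HSV); c=blobs(cv2.inRange(h,(0,150,195),(8,255,255)),20)[0]; return rect(m,c,z)
E
python3 - <<'E'
from h import *
m=np.load("w3m.npy",allow_pickle=True).item(); f=cv2.imread("pics/w3.png")[:,:,::-1].copy()
for z in (.09,.1): print("bar",z,bar(m,f,z))
for l in licks(m,f): print("lick",l)
for w in whites(m,f,.04): print("white",w)
g=blobs(green(f),3000)[0]; print(cv2.minEnclosingCircle(ray(m,cv2.convexHull(g)[:,0],.01)[:,:2].astype(np.float32)))
h=cv2.cvtColor(f,cv2.COLOR_RGB2HSV)
print("tub rim",ray(m,[(65,210),(192,199),(199,296),(93,307)],.06)[:,:2].round(3).tolist())
# same from w1 pose? top check
m=camera_model("top"); f=cv2.imread("pics/t3.png")[:,:,::-1].copy()
for l in licks(m,f,60): print("top lick",l)
E
```

```text
bar 0.09 [547.5  -9.7  45.    8.2 149.6]
bar 0.1 [543.1  -9.7  43.7   8.  149.6]
lick (array([547., 125.]), array([440.1, 302.3,  58.6,  38.8, 158.4]), array([439.54727724, 303.08736588]), 93)
lick (array([128., 112.]), array([ 419.4, -263.8,   58.6,   38.4,  168.7]), array([ 419.94432416, -264.5651175 ]), 86)
lick (array([317., 215.]), array([571.8,  -9.6,  56.6,  13.4, 150.2]), None, 0)
white (array([126., 250.]), array([ 633.8, -286.9,  170.3,  169.7,   90.5]), 3847.5)
white (array([286., 156.]), array([476. , -53.1,  33.6,  18.4,  24.9]), 312.0)
white (array([292., 249.]), array([614.4, -49.7,  34.7,  19.5, 157.2]), 237.0)
white (array([288., 210.]), array([553.1, -52.7,  42.5,  10.7,  89.9]), 180.5)
white (array([335., 236.]), array([593.7,  14. ,  35.5,  10.8,  29.9]), 126.5)
white (array([339., 178.]), array([505.9,  17.9,  19.8,  10.5, 150.5]), 75.5)
((0.5431989431381226, -0.008815102279186249), 0.1275043785572052)
tub rim [[0.544, -0.351], [0.528, -0.178], [0.682, -0.188], [0.701, -0.352]]
top lick (array([231., 274.]), array([441.1, 303.3,  56.9,  36.9, 158.7]), array([440.88320759, 303.34280978]), 13)
```

The knob is up: the bar lies on the feeder axis at z = 0.10. There are two stubs, at (476,-53) and (614,-50) mm, and the two views agree on both licks within about 1 mm. Stubs first.

```bash
cat >> h.py <<'E'
def pick(x,y,yaw,z,hov=.17,guard=10,v=.1):
    b=best([x,y,hov],yaw); reach([x,y,hov],quat(b[1]))
    hit=movel([x,y,z],v=v,max_force=guard); o=observe(); print("down hit",hit,o['tool_pos'].round(4),o['contact_force'].round(1))
    if hit: return None
    clamp(); o=observe(); print("grip",o['opening'].__round__(3),o['contact_force'].round(1))
    movel([x,y,hov],v=.15); o=observe(); print("lift",round(o['opening'],3),o['contact_force'].round(1),round(o['time'],1)); return b[1]
E
python3 - <<'E'
from h import *
y=pick(.476,-.0535,np.radians(25+90),.027)
if y is not None:
    p=[.590,-.27,.17]; b=best(p,np.pi/2); reach(p,quat(b[1])); o=observe(); print(round(o['opening'],3))
    print(movel([.590,-.27,.052],v=.12,max_force=12)); print(observe()['opening']); open_jaws(); pause(.2); movel([.590,-.27,.17])
    snap("wrist","w4"); print(observe()['time'])
E
```

```text
down hit False [ 0.4763 -0.0536  0.0274] [ 0.1 -0.5 -0.3]
grip 0.286 [-1.4  0.4 11. ]
lift 0.279 [ 0.5 -1.1 -0.4] 14.4
0.283
False
0.2836905853262892
18.3167
```

View pics/w4.png

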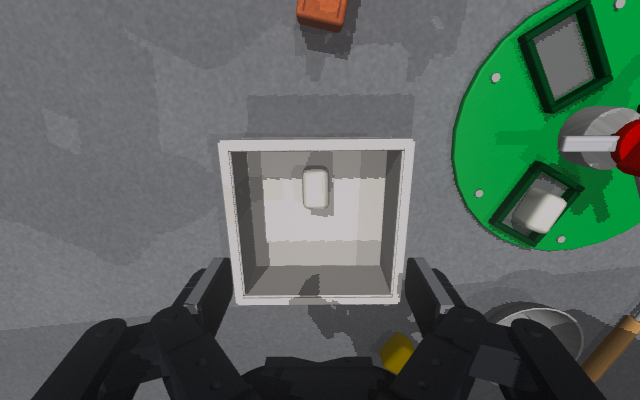

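The first stub is in the tub at (315,188) and its pocket at (566,55) is empty. Now the second.

Run:
```python
from h import *
y=pick(.6140,-.0495,np.radians(157+90),.030)
if y is not None:
    p=[.650,-.27,.17]; b=best(p,np.pi/2); reach(p,quat(b[1])); o=observe(); print(round(o['opening'],3))
    print(movel([.650,-.27,.052],v=.12,max_force=12)); print(observe()['opening']); open_jaws(); pause(.2); movel([.650,-.27,.17])
    q=np.array([0.48,-0.0088,0.30]); b=best(q,np.pi/2); reach(q,quat(b[1]))
    m,f=snap("wrist","w5"); np.save("w5m.npy",m,allow_pickle=True)
    print(observe()['time'])
    for l in licks(m,f): print("lick",l)
    mt,ft=snap("top","t5")
    for l in licks(mt,ft,60): print("top lick",l)
```

```text
down hit False [ 0.6144 -0.0495  0.0306] [ 0.2  0.4 -0.9]
grip 0.281 [-2.   0.1  7.4]
lift 0.281 [-0.4  0.3 -0.8] 22.4
0.28
False
0.28122397266154603
27.5333
lick (array([548., 125.]), array([440.1, 302.3,  58.7,  38.8, 158.5]), array([439.96893829, 302.77743239]), 89)
lick (array([129., 111.]), array([ 419.5, -264. ,   58.6,   37.8,  168.9]), array([ 419.84505089, -264.95487427]), 95)
lick (array([318., 214.]), array([571.4,  -9.4,  56.5,  13.4, 149.8]), None, 0)
top lick (array([231., 274.]), array([441.3, 303.3,  57.4,  36.8, 158.5]), array([440.88320759, 303.34280978]), 13)
```

View pics/w5.png

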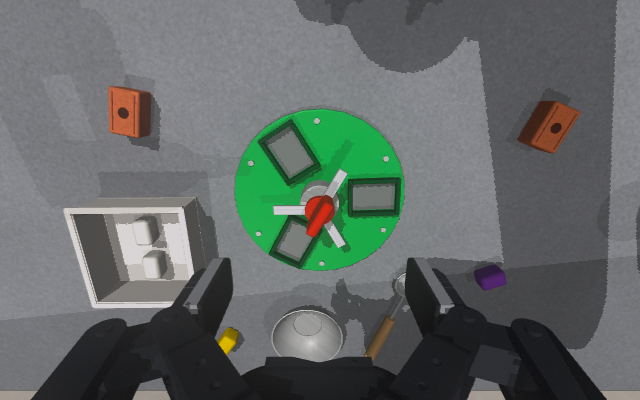

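Both stubs are in the tub, at (146,231) and (153,264), and all three pockets are empty. Now the first lick at (548,125), the only reddish-brown, dark-spotted shape on this side.

```bash
cat >> h.py <<'E'
def pocket(a_deg,c=C0): a=np.radians(a_deg); return c+.08*np.array([np.cos(a),np.sin(a)])
def place(a_deg,zp,off=(0,0)):
    """lower held lick into the pocket; zp: TCP z at which it was picked off the counter"""
    p=pocket(a_deg)+np.array(off); y=np.radians(a_deg+90)
    b=best([*p,.17],y); reach([*p,.17],quat(b[1])); o=observe(); print("over",round(o['opening'],3),o['contact_force'].round(1))
    if o['opening']<.4: print("LOST"); return None
    movel([*p,zp+.026],v=.12)
    hit=movel([*p,zp+.009],v=.02,max_force=6); o=observe()
    print("seat hit",hit,"dz above nominal mm",((o['tool_pos'][2]-zp-.010)*1000).round(2),o['contact_force'].round(1),o['ft_torque'].round(2)); return b[1]
E
python3 - <<'E'
from h import *
y=pick(.4405,.3028,np.radians(158.5+90),.017)
if y is not None:
    m,f=snap("wrist","w6"); np.save("w6m.npy",m,allow_pickle=True)
E
```

```text
down hit False [0.4408 0.303  0.0175] [-0.6  0.1 -1.3]
grip 0.45 [-1.3 -1.3 10.2]
lift 0.456 [-0.1  0.1 -1.5] 32.2
```

View pics/w6.png

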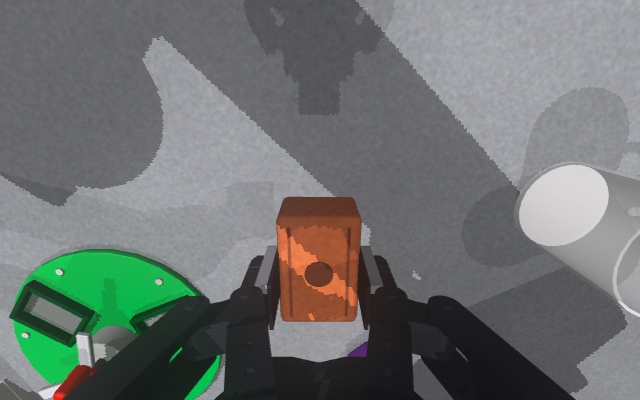

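Run:
```python
from h import *
m=np.load("w6m.npy",allow_pickle=True).item(); o=observe(); z=o['tool_pos'][2]-.0175+.032
X=ray(m,(318.5,273.5),z)[0]; d=X[:2]-o['tool_pos'][:2]; y=yawof(o)
print("along jaw",d@[np.cos(y),np.sin(y)],"along tool z",d@[-np.sin(y),np.cos(y)],np.degrees(y)%360)
# long-edge check: near and far top edges rows 218, 321
E=ray(m,[(318,218),(318,321)],z); print(E, np.linalg.norm(E[0]-E[1]), E.mean(0)[:2]-o['tool_pos'][:2])
```

```text
along jaw -0.0008473585369681972 along tool z 0.0005578912241701933 68.49679535800666
[[0.41173635 0.31246371 0.18357001]
 [0.46553098 0.29117182 0.18357001]] 0.057855049195162496 [-0.0013177  -0.00065364]
```

The lick is held centred to within 1 mm: its spot is at (318,273) and the top measures 58 mm. Now I'll place it in the 91.8° pocket.

Run:
```python
from h import *
print(place(91.8,.0172)); print(observe()['opening'],observe()['time'])
```

```text
over 0.453 [ 0.6  0.8 -1.7]
seat hit True dz above nominal mm 0.27 [-1.3  0.8  9.9] [-0.06  0.15  0.01]
6.314601233715484
0.44539462528720297 35.225
```

Contact came at nominal floor height, so it's seated. I'll release, look, and re-measure lick 2.

Run:
```python
from h import *
open_jaws(); pause(.2); p=observe()['tool_pos']; movel([p[0],p[1],.17])
q=np.array([0.48,-0.0088,0.30]); b=best(q,np.pi/2); reach(q,quat(b[1]))
m,f=snap("wrist","w7"); np.save("w7m.npy",m,allow_pickle=True); print(observe()['time'])
for l in licks(m,f): print("lick",l)
```

```text
38.45
lick (array([256., 111.]), array([540. ,  72.5,  59.6,  39. ,  91.9]), array([540.34512187,  73.04761224]), 95)
lick (array([484., 214.]), array([ 390. , -258. ,   58.3,   38.6,  168.5]), array([ 389.87549893, -260.06201946]), 67)
lick (array([318., 110.]), array([536.2, -14.9,  55.8,  25.4, 149.8]), None, 0)
```

View pics/w7.png

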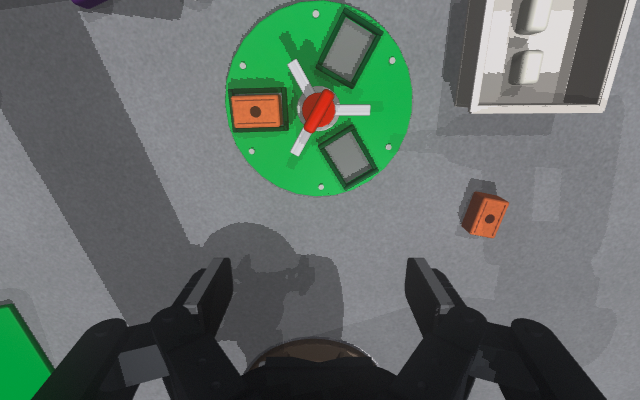

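Lick 1 at (256,111) sits in the left pocket. Lick 2 was knocked about 3 cm aside, to (484,214) or (390,-259) mm. I'll pick it there.

Run:
```python
from h import *
m=np.load("w7m.npy",allow_pickle=True).item(); f=cv2.imread("pics/w7.png")[:,:,::-1].copy()
mt,ft=snap("top","t7")
for l in licks(mt,ft,60): print("top lick",l)
y=pick(.390,-.259,np.radians(168.5+90),.017)
if y is not None:
    m,f=snap("wrist","w8"); np.save("w8m.npy",m,allow_pickle=True)
```

```text
top lick (array([325., 234.]), array([540.9,  70.9,  55.3,  37.5,  90.4]), array([542.09437311,  70.47970634]), 10)
down hit False [ 0.3903 -0.2592  0.0174] [ 0.8 -0.1 -0. ]
grip 0.449 [-2.2  0.4 12.6]
lift 0.451 [ 0.3  0.3 -0.7] 43.0
```

View pics/w8.png

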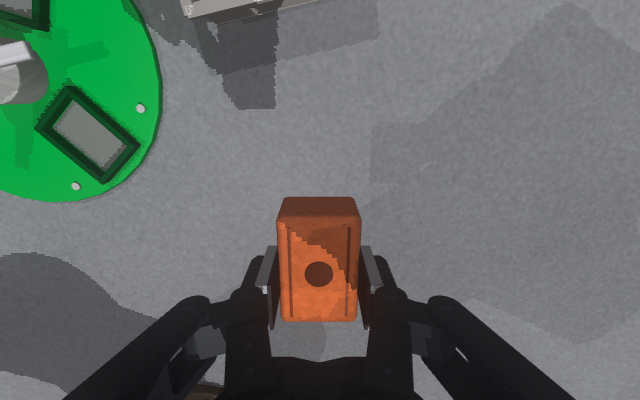

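It's held just like the first, with the spot at (318,273). It goes into the 211.8° pocket.

Run:
```python
from h import *
r=place(211.8,.0172); o=observe(); print(r,o['opening'],o['time'])
if r is not None and (o['tool_pos'][2]-.0272)<.0012:
    open_jaws(); pause(.2); p=observe()['tool_pos']; movel([p[0],p[1],.17])
    q=np.array([0.48,-0.0088,0.30]); b=best(q,np.pi/2); reach(q,quat(b[1]))
    m,f=snap("wrist","w9"); np.save("w9m.npy",m,allow_pickle=True); print(observe()['time'])
    snap("scene","s9"); snap("top","t9")
    h=cv2.cvtColor(f,cv2.COLOR_RGB2HSV)
    for l in licks(m,f): print(l[0])
    m2=dict(m); 
    for a in (91.8,211.8): print("pocket",pocket(a)*1000)
    print(bar(m,f,.1))
```

```text
over 0.45 [-0.5 -0.4 -1.7]
seat hit True dz above nominal mm 0.25 [-1.8 -0.9  9.7] [-0.04  0.09 -0.01]
5.267403682518887 0.4529027225212084 45.9
48.4583
[256. 110.]
[349. 159.]
[318. 110.]
pocket [541.68713927  71.16052483]
pocket [476.20858456 -50.95646364]
[543.2  -9.4  44.4   8.8 150.3]
```

Run:
```python
import cv2
f=cv2.imread("pics/w9.png"); s=cv2.imread("pics/s9.png")
cv2.imwrite("pics/w9z.png",cv2.resize(f[:300],None,fx=1.25,fy=1.25)); cv2.imwrite("pics/s9z.png",s)
```

```text
(no output)
```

View pics/w9z.png

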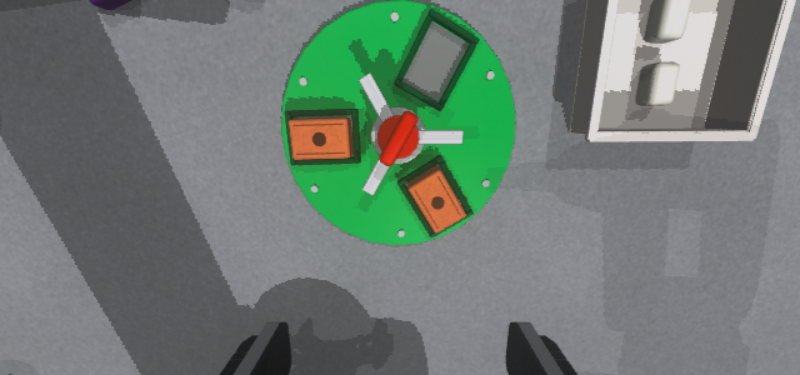

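View pics/s9z.png

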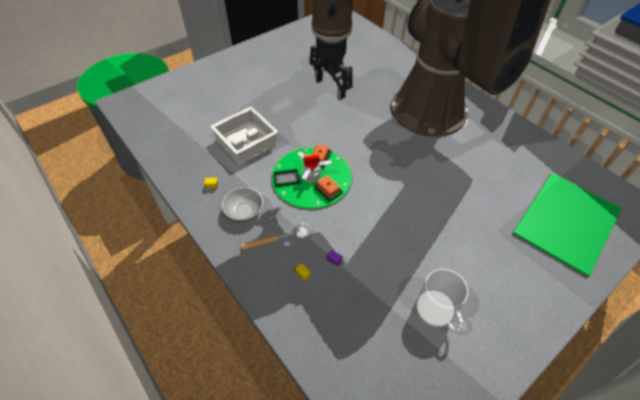

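Both licks sit flush, at (319,139) and (437,202) in the zoomed frame. No third lick appears in any view and the knob is still open. Now I'll lock it.

Run:
```python
from h import *
y=60.5
reach([*C0,.18],quat(np.radians(y)))
print("hit",movel([*C0,.076],v=.08,max_force=8))
clamp(); o=observe(); print("grip",round(o['opening'],3),o['contact_force'].round(1),o['ft_torque'].round(2))
z0=o['tool_pos'][2]
hit=movel([*C0,.0635],v=.03,max_force=30); o=observe(); z=o['tool_pos'][2]; print("push",hit,z0-z,o['contact_force'].round(1),round(o['opening'],3))
```

```text
hit False
grip 0.15 [0.9 5.  3.3] [ 0.7  -0.1  -0.04]
push True 0.011921111878635815 [-2.9  2.6 15.2] 0.149
```

Run:
```python
from h import *
z=.0638
for y in (55,45,35,25,15,8,4,1.8,0.5):
    reach([*C0,z],quat(np.radians(y))); o=observe(); print(y,o['contact_force'].round(1),o['ft_torque'].round(2),round(o['opening'],3))
```

```text
55 [ 0.4  5.6 10.6] [ 0.99  0.21 -0.1 ] 0.148
45 [-2.   6.1 12.1] [ 1.07  0.23 -0.02] 0.154
35 [-1.1  6.7 11.3] [1.16 0.27 0.02] 0.147
25 [-0.9  7.1 11.4] [ 1.23  0.27 -0.05] 0.151
15 [-1.3  6.9 10.5] [ 1.27  0.23 -0.02] 0.148
8 [-0.9  7.6 10.8] [ 1.33  0.25 -0.05] 0.148
4 [-0.9  7.9 11.3] [ 1.36  0.23 -0.1 ] 0.15
1.8 [ 0.1  7.4 11.4] [1.39 0.23 0.01] 0.148
0.5 [-1.3  7.8 10.5] [1.44 0.19 0.43] 0.151
```

The moment rose at 0.5°, so it's at the stop. I'll release and check.

Run:
```python
from h import *
open_jaws(); pause(.4); movel([*C0,.18],v=.12)
q=np.array([0.48,-0.0088,0.30]); b=best(q,np.pi/2); reach(q,quat(b[1])); pause(.3)
m,f=snap("wrist","w10"); mt,ft=snap("top","t10"); snap("scene","s10")
for z in (.09,.1): print(z,bar(m,f,z))
h=cv2.cvtColor(f,cv2.COLOR_RGB2HSV)
for l in licks(m,f):
    c=l[2]
    if c is None: continue
    C=(-m['R'].T@m['t'])[:2]*1000; H=(-m['R'].T@m['t'])[2]*1000
    k=(H-42)/(H-32); print(l[0],"spot@42",C+(c-C)*k,"rect@42",C+(l[1][:2]-C)*k,l[1][4])
print(pocket(91.8)*1000,pocket(211.8)*1000,observe()['time'])
g=blobs(green(f),3000)[0]; print(cv2.minEnclosingCircle(ray(m,cv2.convexHull(g)[:,0],.01)[:,:2].astype(np.float32)))
cv2.imwrite("pics/w10z.png",cv2.resize(f[0:220,200:520],(800,550),interpolation=cv2.INTER_CUBIC)[:,:,::-1])
```

```text
0.09 [543.5  -9.5  43.8   8.6  91.9]
0.1 [544.   -9.5  42.6   8.4  91.9]
[258. 111.] spot@42 [542.32556716  68.17490617] rect@42 [540.55810977  70.60367332] 92.1
[348. 159.] spot@42 [475.38752188 -51.16440778] rect@42 [475.57881053 -51.2569044 ] 31.7
[541.68713927  71.16052483] [476.20858456 -50.95646364] 59.9833
((0.5441678166389465, -0.00889545027166605), 0.1271979957818985)
```

View pics/w10z.png

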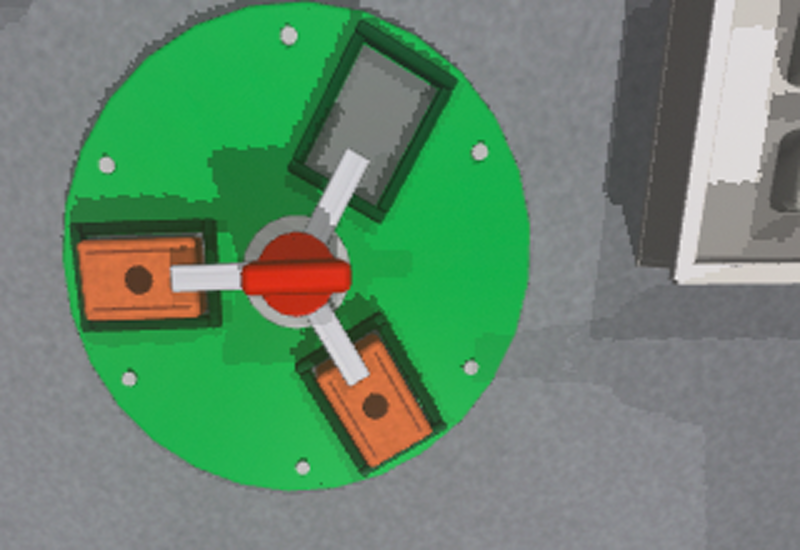

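View pics/t10.png

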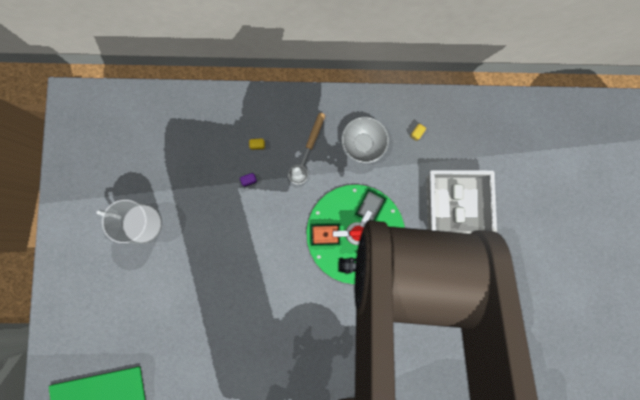

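Run:
```python
from h import *
for n in ("scene0","s9","s10"):
    f=cv2.imread(f"pics/{n}.png")[:,:,::-1].copy(); b=[c for c in blobs(red(f),5) if 270<c[:,0,0].mean()<350 and 130<c[:,0,1].mean()<200]
    for c in b: print(n,c[:,0].min(0),c[:,0].max(0),c[:,0].mean(0).round(1),cv2.contourArea(c))
m=camera_model("scene"); print(proj(m,[[*C0,.09],[*C0,.1]]))
```

```text
scene0 [306 156] [317 170] [310.8 163.4] 98.5
s9 [304 156] [318 168] [311.  160.9] 113.0
s10 [306 156] [317 170] [310.9 163.3] 97.0
[[311.5555259  157.83090716]
 [311.53240261 155.55640385]]
```

In the scene view the knob blob now matches the original locked picture: its centre row is 163.3, against 163.4 at the start and 160.9 when up. So it stays down by itself, and I'll hand in.

```bash
python3 -c "
from h import *
print(hand_in(), observe()['time'])"
```

```text
the job is handed in; nothing more can be done
the job is handed in; nothing more can be done
```

The feeder is refilled and locked, and I handed the job in at about 60 s of the 210 s allowed. I opened the knob, put both stubs in the waste tub, seated both licks and locked the knob again. There were only two licks and two stubs, so the 331.8° pocket stays empty. Lick 2 was knocked about 3 cm aside during the run, so I measured it again before picking it up.

What the last checks showed:
- **Knob:** the bar is at 91.9°, against 91.8° expected at the stop. In the scene view it looks the same as at the start, when it was locked, so it is staying down without the gripper.
- **Licks:** both met the pocket floor within 0.3 mm of the expected height. Their outlines are within about 1.5 mm and 0.5° of the pockets.
- **Stubs and bystanders:** both stubs lie in the tub. The bowl, jug and spoon look unmoved in the top view.
- **One disagreement:** the spot on lick 1 came out about 3 mm from the pocket centre. A knob arm partly overlaps that lick in the picture, so I trusted its outline and the measurements taken before locking.

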